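Slide a sample rack into the scanner lane past its sprung side gate

ROBOT

A 6-joint arm with a two-finger parallel gripper is mounted at the origin on a cart in front of the work surface, level with it; the furniture and walls round the work are solid. World frame = base frame: x ahead of the robot, y to its left, z up, the work surface at z = 0. Lengths are in m, angles in degrees, forces in N, time in s.
With the tool pointing down it reaches from about 0.35 to 0.85 m from the base axis. Payload 8.1 kg.
Tool frame: the origin (TCP) lies between the finger pads; the fingertips stand 17 mm ahead of it and the grasp point (between the pads) lies 2 mm behind it; z points along the fingers, y is the line along which they close (so a half turn about z gives the same grasp; the last joint's range is limited). The gripper opens to 93 mm and grips with 3 to 60 N. Pads are 15 mm wide; open, the fingers measure 128 mm over their backs; the gripper's body (75 mm by 188 mm) begins 65 mm behind the grasp point.
Start: joints at [-80.523, 7.471, 85.268, -0, 87.261, -4.893], TCP at [0.149, -0.581, 0.236] pointing down, gripper open.
Joint ranges: [-169.43, 169.43], [-51.17, 129.36], [1.28, 143.12], [-76.62, 256.62], [0, 156.53], [-152.29, 152.29]. Speed limits (degrees/s): [136.94, 136.94, 159.86, 180, 180, 180].

INTERFACE

Orientations are given as a 3x3 rotation matrix whose columns are the frame's x, y, z axes.
In Python, from rig import ctrl gives the robot as it stands.
- The arm moves only by the tool move_arm, never from a script. Its argument "commands" is a list of rows, each a list of 6 numbers: the shift along the world's x, y, z in m, then the turn, a rotation vector about the world's x, y, z in degrees. A call has 1 to 5 rows; each row shifts and turns the commanded pose from where the row before left it; what a row does not reach is not made up. A row lasts 1/8 s, in which the tool goes at most 62.5 mm and 10.7 degrees, less where a joint would pass 70% of its speed; a pose out of reach is approached as far as the arm can. A call with a gripper value outside its range is refused whole. "gripper" is the closure in counts, from 0 (fully open) to 255 (shut), set as the call begins (left out, the last holds). The fingers move at their own pace and stop on an object; "grip_force" is the grip in N (left out, the last holds). Time passes only in rows, so rows that do not move let the fingers close. It gives the time, the measured TCP pose, the force, the opening and the grip force at its end, in the units of the state.
- ctrl.state(): the state, without advancing time (a new reading comes with each control period).
- ctrl.snapshot(name): name is "scene" or "side" or "wrist"; returns (picture, depth): 480x640x3 uint8, red, green, blue; 480x640 float32, m along the optical axis (not along the pixel's ray), 0 where there is no reading.
- ctrl.camera_params(name): a dict with "fx", "fy", "cx", "cy" (pixels), "k1" (the pictures are not rectified: a ray, as slopes to the right and down, at radius r is drawn at 1 + k1 r^2 times it, then the intrinsics apply), "R" (3x3) and "t" (3): a world point X has camera coordinates R X + t. Camera axes: x right, y down, z forward; pixel columns grow to the right and rows downward; lengths in m; the calibration is good to about 2 mm. A picture is of the moment at which its call begins: read the wrist's pose just before it. camera_params takes no time and is no camera call; for the wrist camera it gives the pose at the moment of the call.
- ctrl.finish_job(): hands the job in; it is judged then, once.
The state is a dict: "time_s": time; "qpos": joint angles; "joint_vel": joint speeds; "effort": joint torques, N m; "position": TCP position; "eef_rot": TCP orientation; "wrist_force": force on the tool from outside, world axes, zero at the start; "moment": the same for the moment, N m; "grip_width": finger opening in m; "grip_force": force on a finger pad.
Only numpy, scipy, OpenCV 4.12 (cv2) and the standard library are available. Lean on these libraries where they do the work, as an engineer would, in place of code of your own. Each camera call takes 0.05 s, during which the arm holds its last target. There are 200 camera calls.

TASK

Load the small black tube rack into the scanner lane: with one fingertip swing the sprung side gate outward and hold it open, clear of the rack, while another finger pushes the rack along the lane from behind until it is fully home against the bumpers. Then let the gate swing shut behind the rack and move clear. Only push: do not lift the rack or its tubes, keep the rack and the gate from bearing on each other, and leave the other things on the bench where they are.

Things in the scene. Friction and masses are not known exactly. Their poses are not given: they have to be found in the camera images.
- lane: Scanner lane, fixed: low chute, white liner, white reader housing (92 mm high) at its end. Origin on the bench under the lane's centre line, in the plane of the gate's stop tab; x = push direction, the gate stands on its -y side, z up. Liner top z=22 mm, x=-195..119, clear width 50 (y=-25..25). Rail on the +y side 5 mm thick, top z=44; on the -y side 4 mm thick, top z=30, slotted at the tab.
- lane_stop (a point): Centre between the two rubber bumpers at the lane's end, at their face: lane x=113, y=0, z=40 mm; axes as the lane's. The rack's leading face meets this plane when home; its rear face is then 8 mm past the tab (lane x=8). The reader housing starts at lane x=119 mm.
- gate (a joint): Opening of the gate, rad: 0 = shut, grows as its top swings outward (lane -y), stop at 0.8. Hinge line along lane x at lane y=-38, z=10 mm. A spring shuts it; holding it takes 1.5 to 4 N at the strip. A steel wire frame along the lane's -y side with a finger strip on top and a stop tab. From 0.40 rad the tab clears the rack; 0.5 to 0.7 is comfortable. Pushed along x it does not give.
- gate_strip (a point): Middle of the finger strip's inner face. Shut: lane x=-60, y=-27, z=62 mm. The strip spans lane x=-185..30 and z=54..70, 5 mm thick; at 0.6 rad its face is 31 mm farther out at about the same height. A finger behind the rack can press it outward from inside and slide along it, with the fingertip 55 to 62 mm above the bench, so that it passes over the tab.
- gate_tab (a point): Middle of the stop tab's inner tip (tab 4 mm thick along x, 16 mm high). Shut: lane x=0, y=-13, z=36 mm (tab z=28..44), so it bars the lane in front of the rack, and behind the rack once that is home. At every opening the tab stays under 53 mm above the bench.
- rack: Black tube rack, loose, 46 x 105 x 50 mm, 0.14 to 0.28 kg, on the lane's liner before the gate. Origin: centre of its underside; y (long side) points along lane x. Both ends are plates 42 mm wide reaching 72 mm above the bench; rear face at rack y=-52.5 mm. Its leading face starts 15 to 45 mm short of the tab.
- rack_nose (a point): Centre of the rack's leading face: rack x=0, y=52.5, z=18 mm.
- timer: Timer, bystander, white, 70 x 62 x 18 mm, lying on the bench on the gate's side of the lane's bay; leave it. Origin: centre of its underside.
- beaker: Clear plastic beaker, bystander, 54 mm wide, 70 mm high, on the bench beyond the lane; leave it. Origin: centre of its underside.
- tape_roll: Roll of tape, bystander, 86 mm wide, 19 mm high, on the bench toward the right front; leave it. Origin: centre of its underside.
- petri: Petri dish, bystander, 60 mm wide, 14 mm high, on the bench beyond the lane's bay; leave it. Origin: centre of its underside.
- marker: Marker pen with a blue cap, bystander, 135 mm long, lying on the bench toward the left front; leave it. Origin: centre of its underside.
- sample_0: Capped sample tube, 16 mm wide, 82 mm long, standing loosely in the rack at rack x=9.5, y=38 mm; its cap's top is 85 mm above the rack's underside (107 mm above the bench). Origin: its bottom end, z up along it.
- sample_1: Capped sample tube, 16 mm wide, 82 mm long, standing loosely in the rack at rack x=-9.5, y=38 mm; its cap's top is 85 mm above the rack's underside (107 mm above the bench). Origin: its bottom end, z up along it.
- sample_2: Capped sample tube, 16 mm wide, 82 mm long, standing loosely in the rack at rack x=-9.5, y=19.5 mm; its cap's top is 85 mm above the rack's underside (107 mm above the bench). Origin: its bottom end, z up along it.
- sample_3: Capped sample tube, 16 mm wide, 82 mm long, standing loosely in the rack at rack x=9.5, y=0 mm; its cap's top is 85 mm above the rack's underside (107 mm above the bench). Origin: its bottom end, z up along it.
There are look-alikes about, which are no part of the job. What is shaped like the rack but turquoise is not meant.

How it is judged:
By the outcome, as a careful person would: the job done as asked, in the order asked, and still so for the second after the job is handed in, with the robot touching nothing.
It also fails if it takes over 45 s, if anything falls off the work surface, if the arm or the gripper's body presses on something with over 40 N, if the wrist force passes 120 N, or if a joint passes its speed limit or range.

## Working session

There is one attempt and no reset: what is moved stays moved. The work goes in short steps, Python scripts to look and compute and a tool call to move; the robot and the scene stay as the last step left them, time stands still between calls to the robot, and variables do not carry over. Pictures are saved under pics/ and viewed, at most 10 in all, crops included, and the job is handed in when it is done.

Besides the shell and the picture viewer there is one more tool, called after "Request:" as name(argument=value, ...) on one line, values as JSON. move_arm: Moves the arm, as the interface text tells. Its arguments: {"type":"object","properties":{"commands":{"type":"array"},"gripper":{"type":"number"},"grip_force":{"type":"number"}},"required":["commands"]}

```bash
mkdir -p pics; ls
cat > h.py <<'E'
import numpy as np, cv2
from rig import ctrl
def P(name):
    p=ctrl.camera_params(name); return p,np.array(p["R"]),np.array(p["t"])
def ray(p,uv):
    d=np.array([(uv[0]-p["cx"])/p["fx"],(uv[1]-p["cy"])/p["fy"]]); s=d.copy()
    for _ in range(20): s=d/(1+p["k1"]*(s@s))
    return np.array([s[0],s[1],1.])
def onplane(name,uv,z):
    p,R,t=P(name); c=-R.T@t; d=R.T@ray(p,uv); return c+d*(z-c[2])/d[2]
def proj(name,X):
    p,R,t=P(name); c=R@np.array(X,float)+t; s=c[:2]/c[2]; s=s*(1+p["k1"]*(s@s))
    return np.array([s[0]*p["fx"]+p["cx"],s[1]*p["fy"]+p["cy"]])
def cloud(p,depth):
    v,u=np.mgrid[0:480,0:640]; K=np.array([[p["fx"],0,p["cx"]],[0,p["fy"],p["cy"]],[0,0,1]])
    s=cv2.undistortPoints(np.stack([u,v],-1).reshape(-1,1,2).astype(float),K,np.array([p["k1"],0,0,0,0])).reshape(480,640,2)
    c=np.dstack([s*depth[...,None],depth]); return (c-np.array(p["t"]))@np.array(p["R"])
E
python3 - <<'E'
from h import *
print(ctrl.state())
for n in ("scene","side"):
    im,d=ctrl.snapshot(n); cv2.imwrite(f"pics/{n}0.png",im[...,::-1]); np.save(f"{n}0.npy",d)
    p,R,t=P(n); print(n,p["fx"],p["k1"],-R.T@t,R[2])
E
```

```text
pics
{'time_s': 0.0, 'qpos': array([-8.05221888e+01,  7.51508480e+00,  8.53276443e+01,  1.24436966e-03,
        8.72605009e+01, -4.89217009e+00]), 'joint_vel': array([-0.0366541 ,  0.05339648,  0.01489209,  0.03192337,  0.05529003,
        0.08538451]), 'effort': array([ 1.89505568e-04, -5.59851444e+01, -4.91747832e+01,  7.68607948e-02,
        3.58566467e-02, -1.40649931e-04]), 'position': array([ 0.14886163, -0.58070261,  0.23460332]), 'eef_rot': array([[ 9.68713610e-01,  2.48181117e-01, -2.75281325e-04],
       [ 2.48181207e-01, -9.68711989e-01,  1.78068183e-03],
       [ 1.75263287e-04, -1.79329038e-03, -9.99998377e-01]]), 'wrist_force': array([-0.0202883 , -0.07818396, -0.40853771]), 'moment': array([ 0.00108866, -0.00928118, -0.02049218]), 'grip_force': 0.0, 'grip_width': 0.09294846469655153}
scene 511.2729822266582 0.019605000188724214 [ 0.46814365 -0.61435751  1.11528043] [ 0.02202205  0.57530091 -0.81764533]
side 613.9373609947178 -0.1365884287709838 [ 0.41753425 -0.89755337  1.3575697 ] [ 0.05577063  0.61945927 -0.78304524]
```

View pics/scene0.png

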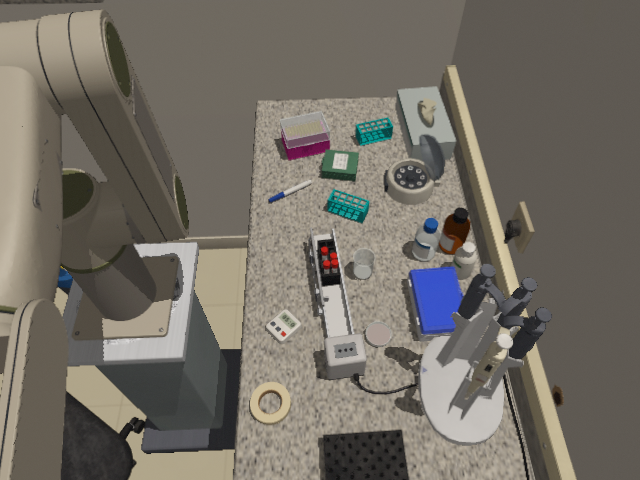

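View pics/side0.png

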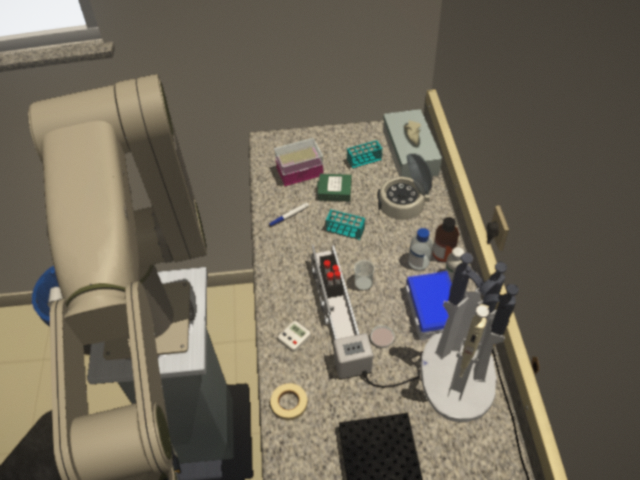

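The scene picture shows the lane running from (325,235) down to the white reader housing at (345,355). The gate wire is on its left side, toward the robot. There are three rack-like objects: a black rack with red caps at (328,262), and turquoise racks at (348,205) and (375,130). The black one in the lane fits the description. I'll confirm it in one crop and measure the lane.

Run:
```python
from h import *
im=cv2.imread("pics/scene0.png"); d=np.load("scene0.npy")
cv2.imwrite("pics/crop0.png",cv2.resize(im[222:392,260:400],None,fx=3.5,fy=3.5,interpolation=cv2.INTER_CUBIC))
p,_,_=P("scene"); C=cloud(p,d)
np.save("C.npy",C)
roi=np.zeros((480,640),bool); roi[222:392,290:385]=True
def sel(z0,z1,m=roi): return C[m&(d>0)&(C[...,2]>z0)&(C[...,2]<z1)]
for nm,z0,z1 in(("housing",.085,.1),("liner",.018,.026),("caps",.098,.115)):
    q=sel(z0,z1); print(nm,len(q),q.min(0).round(3),q.max(0).round(3),q.mean(0).round(4)); 
    r=cv2.minAreaRect(q[:,:2].astype(np.float32)); print(r)
for uv in[(328,262),(320,290),(335,310),(345,345),(363,264),(378,334),(283,326)]: print(uv,C[uv[1],uv[0]].round(3))
```

```text
housing 1199 [ 0.476 -0.229  0.085] [0.563 0.047 0.1  ] [ 0.5181 -0.185   0.0922]
((0.5082266330718994, -0.0889691561460495), (0.08360139280557632, 0.2747459411621094), 6.222062587738037)
liner 1381 [ 0.4   -0.239  0.018] [0.616 0.156 0.026] [ 0.5063 -0.0478  0.0222]
((0.5220105648040771, -0.043978914618492126), (0.3762354552745819, 0.22070853412151337), 77.3105239868164)
caps 182 [ 0.477 -0.19   0.098] [0.518 0.056 0.113] [0.4961 0.0237 0.1063]
((0.5044950246810913, -0.0663156807422638), (0.03412005677819252, 0.248429536819458), 5.137325763702393)
(328, 262) [0.493 0.012 0.11 ]
(320, 290) [ 0.472 -0.041  0.073]
(335, 310) [ 0.506 -0.068  0.023]
(345, 345) [ 0.521 -0.187  0.096]
(363, 264) [0.584 0.067 0.005]
(378, 334) [ 0.602 -0.129  0.015]
(283, 326) [ 0.383 -0.1    0.015]
```

View pics/crop0.png

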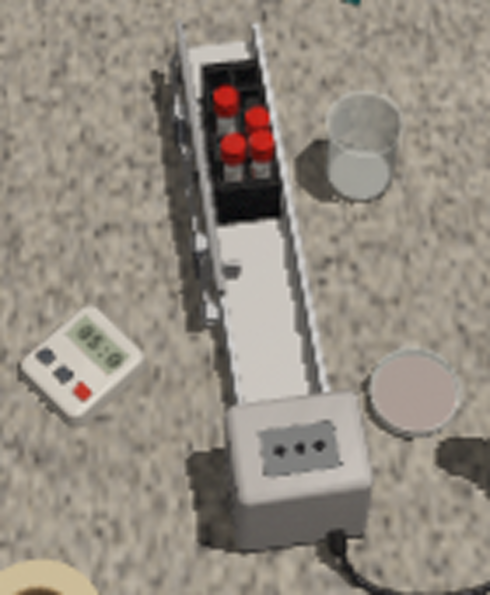

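The crop confirms it: the black rack with four red caps sits in the lane at crop (240,140). The grey stop tab is at crop (230,268), ahead of it. The timer, beaker and dish are beside the lane. Next I fit the lane axis.

Run:
```python
from h import *
im=cv2.imread("pics/scene0.png"); C=np.load("C.npy"); p,R,t=P("scene")
hsv=cv2.cvtColor(im,cv2.COLOR_BGR2HSV)
# liner: rows where white run between rails, ahead of rack: bright, low sat
g=im.min(2).astype(float)
for v in range(288,338,6):
    print(v,g[v,310:356].astype(int).tolist())
# depth: rail +y top 44 and strip z~70
roi=np.zeros((480,640),bool); roi[228:345,305:362]=True
Z=C[...,2]
ang=0
for nm,z0,z1 in(("strip",.060,.075),("railtop",.036,.048),("liner",.019,.025)):
    q=C[roi&(Z>z0)&(Z<z1)]; 
    for y in np.arange(-.13,.11,.03):
        s=q[abs(q[:,1]-y)<.006]
        if len(s): print(nm,round(y,3),len(s),s[:,0].min().round(4),np.median(s[:,0]).round(4),s[:,0].max().round(4))
```

```text
288 [64, 57, 59, 64, 68, 71, 131, 105, 74, 115, 150, 153, 184, 190, 190, 190, 190, 190, 189, 189, 189, 190, 189, 190, 189, 189, 190, 190, 189, 190, 128, 93, 87, 149, 187, 151, 137, 139, 138, 135, 134, 135, 141, 146, 139, 138]
294 [100, 68, 67, 68, 65, 46, 67, 65, 73, 70, 119, 151, 149, 183, 189, 190, 190, 190, 190, 190, 190, 189, 190, 191, 190, 190, 189, 190, 190, 190, 191, 129, 93, 90, 118, 181, 170, 140, 128, 136, 138, 137, 136, 142, 143, 139]
300 [134, 86, 59, 61, 66, 57, 42, 64, 67, 68, 75, 118, 151, 134, 92, 79, 80, 81, 143, 185, 190, 191, 190, 191, 190, 190, 190, 190, 190, 190, 190, 190, 128, 93, 89, 97, 179, 171, 146, 136, 136, 137, 143, 145, 145, 137]
306 [102, 129, 82, 58, 61, 64, 69, 69, 144, 116, 70, 70, 79, 104, 162, 186, 190, 190, 190, 190, 190, 190, 190, 191, 190, 190, 190, 190, 190, 190, 190, 191, 190, 128, 94, 89, 87, 179, 182, 153, 139, 121, 118, 127, 135, 140]
312 [132, 143, 139, 84, 57, 60, 58, 73, 88, 175, 183, 188, 125, 87, 186, 185, 188, 190, 190, 190, 190, 191, 190, 190, 190, 190, 190, 191, 190, 191, 191, 191, 191, 191, 128, 93, 91, 83, 186, 204, 162, 143, 140,
[... 1015 characters left out ...]
 0.466 0.4707 0.492
strip 0.02 41 0.4642 0.481 0.5723
strip 0.05 34 0.4602 0.4795 0.5578
strip 0.08 45 0.4563 0.4907 0.5763
railtop -0.13 13 0.5386 0.541 0.5438
railtop -0.1 13 0.5343 0.5365 0.5387
railtop -0.07 10 0.5314 0.5335 0.5359
railtop -0.04 22 0.4787 0.5094 0.5331
railtop -0.01 15 0.4799 0.5255 0.5301
railtop 0.02 17 0.5221 0.5267 0.5738
railtop 0.05 14 0.4793 0.5212 0.5557
railtop 0.08 8 0.5154 0.5178 0.5201
liner -0.13 66 0.4824 0.51 0.5353
liner -0.1 85 0.4809 0.5112 0.5349
liner -0.07 79 0.4773 0.5058 0.5317
liner -0.04 61 0.4664 0.5073 0.5289
liner -0.01 76 0.477 0.5003 0.5256
liner 0.02 7 0.4732 0.4781 0.5699
liner 0.05 6 0.4716 0.4742 0.5564
liner 0.08 11 0.4674 0.4701 0.4927
```

Run:
```python
from h import *
im=cv2.imread("pics/scene0.png").min(2).astype(float)
A=[];B=[]
for v in range(286,332):
    r=im[v]; c=next(u for u in range(330,360) if r[u]<160 and r[u-1]>=160)
    sub=c-1+(r[c-1]-142)/(r[c-1]-r[c]+1e-9) if r[c]<142 else c+(r[c]-142)/(r[c]-r[c+1])
    A.append(onplane("scene",(sub,v),.022))
    k=next(u for u in range(c+2,c+8) if r[u]>140); B.append(onplane("scene",(k-(r[k]-140)/(r[k]-r[k-1]),v),.044))
for Q in(A,B):
    Q=np.array(Q); f=np.polyfit(Q[:,1],Q[:,0],1); print(f,np.degrees(np.arctan(-f[0])),np.std(Q[:,0]-np.polyval(f,Q[:,1])))
for v in range(294,310): print(v,im[v,318:334].astype(int).tolist())
print("hous"); 
for u in(330,340,350):print(u,im[330:345,u].astype(int).tolist())
for u in(328,334,340):print(u,im[268:292,u-3].astype(int).tolist())
```

```text
[-0.10422888  0.51915238] 5.950389187029612 0.0008824632057005886
[-0.10683318  0.52481353] 6.097960927646644 0.00042401145898040356
294 [73, 70, 119, 151, 149, 183, 189, 190, 190, 190, 190, 190, 190, 189, 190, 191]
295 [89, 77, 105, 146, 149, 181, 190, 187, 187, 187, 188, 190, 190, 190, 190, 190]
296 [77, 71, 83, 140, 154, 159, 182, 170, 160, 163, 176, 188, 191, 190, 190, 190]
297 [74, 65, 73, 138, 148, 134, 145, 154, 158, 165, 172, 187, 190, 190, 190, 189]
298 [67, 68, 72, 131, 150, 114, 87, 76, 77, 80, 112, 181, 190, 189, 190, 190]
299 [68, 69, 69, 126, 152, 108, 81, 80, 79, 78, 115, 182, 190, 190, 190, 191]
300 [67, 68, 75, 118, 151, 134, 92, 79, 80, 81, 143, 185, 190, 191, 190, 191]
301 [68, 71, 71, 108, 148, 160, 120, 106, 116, 118, 182, 191, 190, 191, 191, 190]
302 [68, 63, 60, 87, 142, 149, 162, 186, 190, 190, 190, 190, 190, 191, 190, 190]
303 [68, 64, 58, 74, 137, 151, 170, 187, 190, 190, 190, 190, 191, 191, 190, 190]
304 [74, 74, 58, 60, 123, 134, 162, 187, 190, 190, 191, 190, 190, 190, 190, 190]
305 [116, 88, 58, 68, 69, 65, 137, 183, 190, 190, 190, 190, 190, 190, 190, 190
[... 194 characters left out ...]
77, 191, 191, 190, 190, 190, 191, 190, 190, 190, 190]
309 [94, 181, 184, 135, 93, 140, 189, 190, 190, 190, 190, 191, 190, 190, 190, 190]
hous
330 [191, 191, 191, 191, 191, 187, 184, 162, 163, 170, 171, 171, 171, 172, 172]
340 [192, 191, 191, 192, 191, 180, 157, 170, 171, 170, 170, 171, 170, 169, 142]
350 [86, 89, 90, 93, 117, 160, 172, 171, 171, 172, 173, 172, 152, 125, 125]
328 [22, 63, 104, 88, 78, 75, 39, 34, 27, 17, 13, 14, 18, 11, 16, 10, 14, 46, 128, 189, 190, 189, 189, 190]
334 [27, 50, 40, 39, 32, 40, 35, 33, 19, 21, 15, 19, 16, 12, 14, 18, 16, 97, 189, 189, 190, 189, 189, 189]
340 [52, 60, 53, 60, 53, 41, 42, 23, 17, 17, 20, 16, 15, 16, 13, 11, 94, 189, 190, 190, 190, 190, 190, 190]
```

```bash
cat >> h.py <<'E'
TH=np.radians(6.1); EX=np.array([np.sin(TH),-np.cos(TH)]); EY=np.array([np.cos(TH),np.sin(TH)])
E
python3 - <<'E'
from h import *
O=np.array([.4992,0]); L=lambda X:((np.array(X)[:2]-O)@EX,(np.array(X)[:2]-O)@EY)
for n,uv,z in(("tabtop",(326,296.7),.044),("tabtip",(328.5,297),.044),("tabfrontbottom",(326,301.3),.028),("nose",(331,285.3),.022),("nose2",(337,284),.022),("hous",(330,336),.092),("hous",(340,335.2),.092),("timer",(283,326),.018),("beaker",(363,264),.0)):
    X=onplane("scene",uv,z); print(n,X.round(4),np.round(L(X),4))
C=np.load("C.npy"); Z=C[...,2]
im=cv2.imread("pics/scene0.png").astype(int)
m=(im[...,2]>150)&(im[...,1]<70); m[:230]=0;m[300:]=0; m[:,:300]=0;m[:,360:]=0
n,l,s,c=cv2.connectedComponentsWithStats(m.astype(np.uint8))
for i in range(1,n):
    if s[i,4]>5: print(s[i,4],c[i],np.round(L(C[l==i].mean(0)),4), C[l==i].mean(0)[2], np.round(L(onplane("scene",c[i],.105)),4))
E
```

```text
tabtop [ 0.4857 -0.0429  0.044 ] [ 0.0412 -0.018 ]
tabtip [ 0.4915 -0.0439  0.044 ] [ 0.0428 -0.0123]
tabfrontbottom [ 0.4855 -0.0466  0.028 ] [ 0.0449 -0.0186]
nose [ 4.994e-01 -4.000e-04  2.200e-02] [0.0004 0.0002]
nose2 [0.5142 0.0026 0.022 ] [-0.001   0.0152]
hous [ 0.4899 -0.1634  0.092 ] [ 0.1615 -0.0267]
hous [ 0.5114 -0.1625  0.092 ] [ 0.1628 -0.0052]
timer [ 0.3832 -0.1015  0.018 ] [ 0.0886 -0.1261]
beaker [0.5846 0.0708 0.    ] [-0.0613  0.0924]
26 [323.84615385 249.03846154] [-0.0249 -0.013 ] 0.14728740768355938 [-0.0528 -0.0092]
28 [333.25       254.96428571] [-0.0312  0.01  ] 0.10785575710602192 [-0.033   0.0103]
32 [334.28125 261.65625] [-0.0126  0.0095] 0.10791931586814807 [-0.0144  0.0098]
31 [326.38709677 262.67741935] [-0.0134 -0.0089] 0.10655845643454688 [-0.0144 -0.0087]
```

Request:
move_arm(commands=[[0.023,0.047,0,0,0,5.45],[0.023,0.047,0,0,0,5.45],[0.023,0.047,0,0,0,5.45],[0.023,0.047,0,0,0,5.45],[0.023,0.047,0,0,0,5.45]], gripper=167, grip_force=20)

```text
time_s: 0.72
position: [0.2643, -0.3445, 0.2352]
eef_rot: [[0.746, 0.666, -0.0], [0.666, -0.746, 0.0], [0.0, -0.0, -1.0]]
wrist_force: [0.5, 0.0, -0.7]
grip_width: 0.0474
grip_force: 0.0
```

Request:
move_arm(commands=[[0.023,0.047,0,0,0,5.45],[0.023,0.047,0,0,0,5.45],[0.023,0.047,0,0,0,5.45],[0.023,0.047,0,0,0,5.45],[0.023,0.047,0,0,0,5.45]])

```text
time_s: 1.35
position: [0.3792, -0.1096, 0.2355]
eef_rot: [[0.358, 0.934, 0.0], [0.934, -0.358, -0.0], [-0.0, 0.0, -1.0]]
wrist_force: [1.2, -0.7, -0.4]
grip_width: 0.0321
grip_force: 0.0
```

Request:
move_arm(commands=[[0.023,0.047,0,0,0,5.45],[0.023,0.047,0,0,0,5.45],[0.023,0.047,0,0,0,5.45],[0.023,0.047,0,0,0,5.45],[0.023,0.047,0,0,0,5.45]])

```text
time_s: 1.98
position: [0.4942, 0.1255, 0.2353]
eef_rot: [[-0.11, 0.994, -0.0], [0.994, 0.11, -0.0], [-0.0, -0.0, -1.0]]
wrist_force: [0.0, -0.4, 0.2]
grip_width: 0.0321
grip_force: 0.0
```

Request:
move_arm(commands=[[0,0,0,0,0,0],[0,0,0,0,0,0]])

```text
time_s: 2.22
position: [0.4934, 0.1235, 0.2351]
eef_rot: [[-0.107, 0.994, -0.001], [0.994, 0.107, -0.001], [-0.0, -0.001, -1.0]]
wrist_force: [0.8, -0.9, -0.7]
grip_width: 0.0323
grip_force: 0.0
```

Run:
```python
from h import *
s=ctrl.state(); print(s["time_s"],s["position"],s["eef_rot"].round(4).tolist(),s["grip_width"],s["wrist_force"],np.degrees(np.arctan2(s["eef_rot"][1,1],s["eef_rot"][0,1])))
p,R,t=P("wrist"); print(p["fx"],p["k1"],(-R.T@t).round(3),R[2].round(3))
np.savez("w0.npz",R=R,t=t)
im,d=ctrl.snapshot("wrist"); cv2.imwrite("pics/w0.png",im[...,::-1]); np.save("w0.npy",d)
```

```text
2.225 [0.49343944 0.12351269 0.23505381] [[-0.1065, 0.9943, -0.0014], [0.9943, 0.1065, -0.0006], [-0.0005, -0.0014, -1.0]] 0.03231748785965348 [ 0.75417148 -0.86603672 -0.72924288] 6.11516396504555
414.13566381017426 -0.03069006191764316 [0.485 0.207 0.384] [ 0.031 -0.3   -0.953]
```

View pics/w0.png

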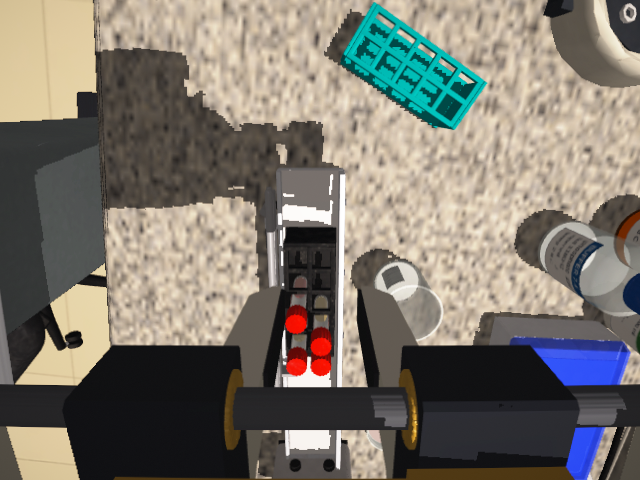

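The wrist view shows the black rack at (310,290), with the bare liner behind it at (308,200). The gate strip is on the left at x≈272 and the beaker on the right at (405,295). I'll compare this view with my lane estimate.

```bash
cat >> h.py <<'E'
O=np.array([.5037,-.0426])
def W(x,y,z): return np.r_[O+x*1e-3*EX+y*1e-3*EY,z*1e-3]
def LANE(X): d=np.array(X)[:2]-O; return np.array([d@EX,d@EY])*1e3
E
python3 - <<'E'
from h import *
w=lambda *a:proj("wrist",W(*a)).round(1)
for n,a in dict(linerL=(-195,-25,22),linerR=(-195,25,22),railR=(-195,25,44),railR2=(-195,30,44),railR3=(-140,25,44),rearB=(-147.5,0,22),rearT=(-147.5,0,72),rearTL=(-147.5,-21,72),rearTR=(-147.5,21,72),strip=(-185,-27,70),stripo=(-185,-32,70),strip2=(-140,-27,70)).items(): print(n,a,w(*a))
for a in((9.5,38),(-9.5,38),(-9.5,19.5),(9.5,0)): print("cap",w(-95+a[1],-a[0],105))
im=cv2.imread("pics/w0.png"); g=im.min(2).astype(int)
print(g[165:260,300].tolist()); 
for v in(200,262):print(v,g[v,262:352].tolist())
m=((im[...,2]>150)&(im[...,1]<70)).astype(np.uint8); n,l,s,c=cv2.connectedComponentsWithStats(m)
for i in range(1,n):
    if s[i,4]>100: print(c[i],s[i])
E
```

```text
linerL (-195, -25, 22) [282.9 170.8]
linerR (-195, 25, 22) [340.1 170.7]
railR (-195, 25, 44) [341.2 174.8]
railR2 (-195, 30, 44) [347.3 174.8]
railR3 (-140, 25, 44) [340.4 238.3]
rearB (-147.5, 0, 22) [311.9 223. ]
rearT (-147.5, 0, 72) [310.6 240.1]
rearTL (-147.5, -21, 72) [284.1 240.2]
rearTR (-147.5, 21, 72) [337.  240.1]
strip (-185, -27, 70) [275.2 193.2]
stripo (-185, -32, 70) [268.8 193.2]
strip2 (-140, -27, 70) [277.1 248.3]
cap [298.5 362.6]
cap [322.6 362.6]
cap [322.7 342.1]
cap [297.6 319.6]
[60, 58, 69, 90, 98, 102, 108, 109, 108, 108, 108, 108, 108, 108, 108, 108, 108, 108, 108, 108, 108, 108, 109, 108, 108, 109, 108, 108, 108, 108, 107, 108, 108, 108, 108, 108, 109, 108, 109, 108, 108, 209, 250, 250, 250, 250, 250, 249, 249, 249, 249, 249, 249, 249, 249, 249, 229, 107, 107, 107, 107, 89, 40, 11, 10, 11, 11, 10, 10, 10, 12, 14, 12, 11, 12, 13, 12, 14, 26, 34, 32, 31, 39, 44, 43, 41, 45, 50, 47, 42, 43, 42, 48, 54, 46]
200 [59, 56, 55, 71, 74, 74, 75, 73, 72, 70, 67, 70, 63, 59, 57, 99, 105, 105, 105, 89, 102, 108, 109, 108, 108, 108, 108, 108, 109, 109, 108, 108, 108,
[... 178 characters left out ...]
7, 214, 122, 108, 108, 109, 108, 109, 97, 139, 250, 253, 254, 255, 252, 118, 156, 181, 179, 177, 176, 172]
262 [75, 75, 73, 70, 67, 71, 142, 173, 196, 234, 207, 180, 150, 181, 109, 94, 68, 101, 105, 247, 252, 120, 43, 41, 44, 47, 25, 35, 36, 34, 34, 34, 36, 19, 16, 16, 17, 16, 18, 20, 54, 54, 52, 50, 48, 30, 34, 37, 41, 39, 34, 41, 45, 22, 17, 17, 17, 17, 17, 38, 41, 41, 42, 41, 41, 41, 42, 41, 33, 39, 38, 39, 43, 43, 103, 99, 108, 246, 251, 254, 255, 252, 186, 178, 172, 164, 158, 160, 162, 161]
[295.63302752 323.54434251] [285 314  22  20 327]
[320.68709677 346.43548387] [311 337  21  20 310]
[295.92       366.37090909] [286 358  21  18 275]
[320.50373134 366.49253731] [311 358  20  18 268]
```

Request:
move_arm(commands=[[0.0036,0.0004,-0.02,0,0,0],[0,0,-0.035,0,0,0],[0,0,-0.035,0,0,0],[0,0,-0.03,0,0,0],[0,0,0,0,0,0]])

```text
time_s: 2.9
position: [0.4952, 0.1226, 0.1134]
eef_rot: [[-0.104, 0.995, -0.005], [0.995, 0.104, -0.001], [-0.0, -0.005, -1.0]]
wrist_force: [-0.0, 0.5, 0.1]
grip_width: 0.0322
grip_force: 0.0
```

Request:
move_arm(commands=[[0,0,-0.02,0,0,0],[0,0,-0.015,0,0,0],[0,0,-0.005,0,0,0],[0,0,0,0,0,0]])

```text
time_s: 3.4
position: [0.4976, 0.124, 0.0759]
eef_rot: [[-0.106, 0.994, -0.0], [0.994, 0.106, -0.0], [-0.0, -0.0, -1.0]]
wrist_force: [1.8, -0.6, 0.1]
grip_width: 0.0319
grip_force: 0.0
```

```bash
cat > st.py <<'E'
from h import *
s=ctrl.state(); f=s["wrist_force"]; print(s["time_s"],"lane xy",LANE(s["position"]).round(1),"tip z",round(s["position"][2]*1e3-17,1),"F lane x,y,z",(f[:2]@EX).round(2),(f[:2]@EY).round(2),f[2].round(2))
E
python3 st.py
```

```text
3.4 lane xy [-166.4   11.6] tip z 58.9 F lane x,y,z 0.78 1.77 0.08
```

Request:
move_arm(commands=[[-0.0075,-0.0008,0,0,0,0],[-0.0075,-0.0008,0,0,0,0],[-0.0075,-0.0008,0,0,0,0],[-0.0075,-0.0008,0,0,0,0],[-0.0068,-0.0007,0,0,0,0]])

```text
time_s: 4.03
position: [0.4602, 0.1203, 0.0756]
eef_rot: [[-0.107, 0.994, 0.0], [0.994, 0.107, 0.0], [0.0, 0.0, -1.0]]
wrist_force: [2.2, 0.8, 0.4]
grip_width: 0.0321
grip_force: 0.9
```

Request:
move_arm(commands=[[0,0,0,0,0,0],[0,0,0,0,0,0]])

```text
time_s: 4.28
position: [0.4609, 0.1203, 0.0758]
eef_rot: [[-0.107, 0.994, 0.0], [0.994, 0.107, 0.0], [0.0, 0.0, -1.0]]
wrist_force: [2.0, 0.2, 1.3]
grip_width: 0.0321
grip_force: 1.0
```

```bash
python3 st.py
python3 - <<'E'
from h import *
im,d=ctrl.snapshot("scene"); c=cv2.resize(im[222:352,270:390],None,fx=4,fy=4,interpolation=cv2.INTER_CUBIC)
im2,d=ctrl.snapshot("wrist"); cv2.imwrite("pics/open.png",np.hstack([c[:480],cv2.resize(im2[130:450,180:400],None,fx=1.4,fy=1.5)])[...,::-1])
E
```

```text
4.275 lane xy [-166.5  -25.2] tip z 58.8 F lane x,y,z 0.02 1.97 1.34
```

View pics/open.png

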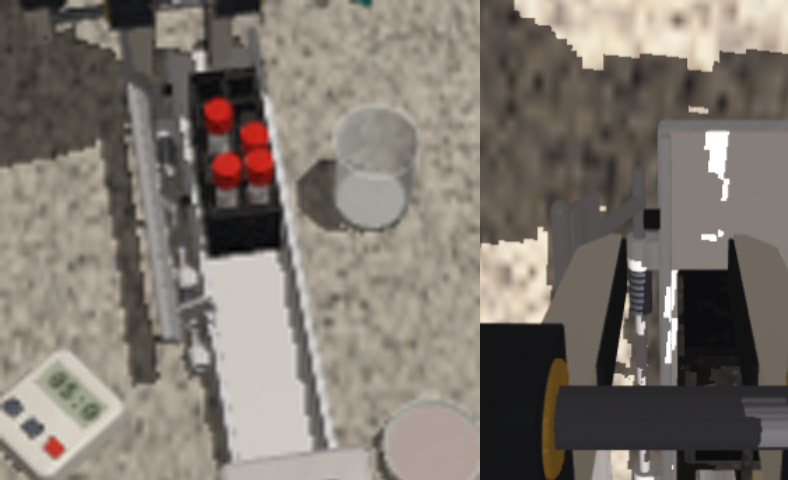

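The gate is open with about 2 N on the finger. The tab, at crop (195,303), is clear of the liner's edge. I'll check the opening while advancing.

Run:
```python
from h import *
for c,z in(((150,300),.070),((165,300),.070),((140,120),.07),((210,300),.045)): print(c,LANE(onplane("scene",(270+c[0]/4,222+c[1]/4),z)).round(1))
```

```text
(150, 300) [  6.6 -62. ]
(165, 300) [  7.9 -53.5]
(140, 120) [-116.7  -52.8]
(210, 300) [ -1.5 -26.3]
```

Request:
move_arm(commands=[[0.0006,-0.006,0,0,0,0],[0.0006,-0.006,0,0,0,0],[0.0007,-0.006,0,0,0,0],[0.0006,-0.006,0,0,0,0],[0.0007,-0.006,0,0,0,0]])

```text
time_s: 5.0
position: [0.4639, 0.0898, 0.0756]
eef_rot: [[-0.106, 0.994, -0.0], [0.994, 0.106, 0.0], [0.0, -0.0, -1.0]]
wrist_force: [1.5, 3.0, 1.1]
grip_width: 0.0321
grip_force: 1.4
```

```bash
python3 st.py
```

```text
5.0 lane xy [-135.9  -25.5] tip z 58.6 F lane x,y,z -2.8 1.85 1.05
```

From the picture the tab tip is at about lane y=-26.5, so the opening is about 0.45 rad. That margin is thin. I'll widen the fingers by about 12 mm before the rack reaches the tab.

Request:
move_arm(commands=[[0,0,0,0,0,0],[0,0,0,0,0,0]], gripper=134)

```text
time_s: 5.25
position: [0.464, 0.0899, 0.0756]
eef_rot: [[-0.106, 0.994, 0.0], [0.994, 0.106, -0.001], [-0.001, 0.0, -1.0]]
wrist_force: [1.4, -2.1, 0.3]
grip_width: 0.043
grip_force: 0.9
```

```bash
python3 st.py;  python3 - <<'E'
from h import *
im,d=ctrl.snapshot("scene"); c=cv2.resize(im[222:322,280:360],None,fx=6,fy=6,interpolation=cv2.INTER_CUBIC)
cv2.imwrite("pics/open2.png",c[...,::-1])
for th in(.45,.55,.65):
    r=lambda y,z:(y*np.cos(th)-z*np.sin(th)-38,10+z*np.cos(th)+y*np.sin(th))
    for n,x,a in(("tab",0,(25,34)),("stripend top-in",30,(11,60)),("top-out",30,(6,60))):
        print(th,n,((proj("scene",W(x,*r(*a)))-(280,222))*6).round(0))
E
```

```text
5.25 lane xy [-136.   -25.4] tip z 58.6 F lane x,y,z 2.21 1.22 0.28
0.45 tab [245. 447.]
0.45 stripend top-in [193. 503.]
0.45 top-out [182. 507.]
0.55 tab [235. 448.]
0.55 stripend top-in [178. 507.]
0.55 top-out [167. 512.]
0.65 tab [224. 449.]
0.65 stripend top-in [164. 512.]
0.65 top-out [154. 517.]
```

View pics/open2.png

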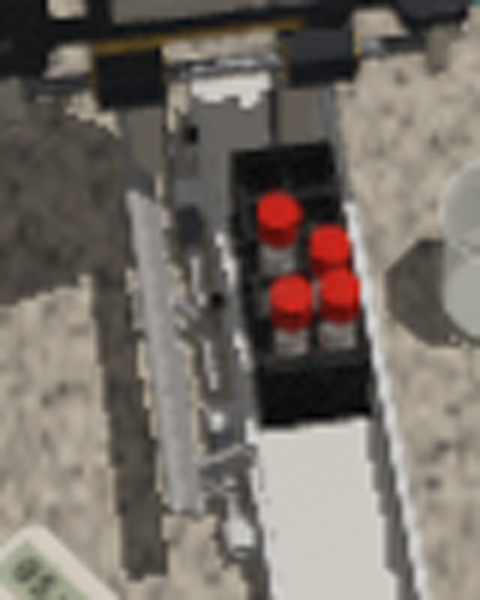

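Run:
```python
from h import *
im,d=ctrl.snapshot("scene"); p,_,_=P("scene"); C=cloud(p,d); 
D=C[...,:2]-O; x=D@EX*1e3; y=D@EY*1e3; z=C[...,2]*1e3
m=(x>-100)&(x<25)&(y>-90)&(y<-35)&(z>45)&(z<80)&(d>0)
print(m.sum(),"y,z pct",np.percentile(y[m],[2,10,25,50,75,90,98]).round(1),np.percentile(z[m],[2,10,50,90,98]).round(1))
for zz in range(48,78,4):
    k=m&(abs(z-zz)<2); 
    if k.sum(): print(zz,k.sum(),np.median(y[k]).round(1))
k=m
# hinge-polar angle of strip face/top points; shut face middle at rel (11,52)
a=np.arctan2(-(y[k]+38),z[k]-10); print("theta est", (np.median(a)+np.arctan2(8.5,55)).round(3))
m2=(abs(x)<6)&(y>-45)&(y<-15)&(z>33)&(z<55); print("tab pts",np.c_[x[m2],y[m2],z[m2]].round(0).tolist()[:30])
```

```text
268 y,z pct [-64.6 -63.5 -61.5 -58.1 -54.4 -52.3 -42.5] [50.8 57.1 65.9 70.3 72.1]
48 5 -39.6
52 7 -51.2
56 22 -52.4
60 46 -53.9
64 57 -57.1
68 98 -60.8
72 32 -62.1
76 1 -61.7
theta est 0.496
tab pts [[-3.0, -37.0, 51.0], [-1.0, -34.0, 52.0], [-3.0, -32.0, 49.0], [-2.0, -42.0, 48.0], [-1.0, -39.0, 49.0], [0.0, -37.0, 51.0], [-0.0, -35.0, 49.0], [2.0, -33.0, 54.0], [-1.0, -30.0, 47.0], [0.0, -44.0, 49.0], [-2.0, -42.0, 43.0], [1.0, -40.0, 49.0], [1.0, -37.0, 47.0], [0.0, -35.0, 46.0], [1.0, -33.0, 46.0], [-0.0, -30.0, 43.0], [-1.0, -28.0, 40.0], [-0.0, -44.0, 42.0], [-1.0, -42.0, 40.0], [-0.0, -40.0, 41.0], [0.0, -37.0, 41.0], [0.0, -35.0, 40.0], [-0.0, -32.0, 39.0], [-0.0, -30.0, 39.0], [1.0, -28.0, 40.0], [1.0, -45.0, 39.0], [-0.0, -42.0, 37.0], [-2.0, -40.0, 34.0], [1.0, -37.0, 37.0], [1.0, -35.0, 37.0]]
```

Opening is now about 0.54 rad, and the tab's innermost point is at lane y≈-28, clear of the rack. I'll nudge it out 2 mm more and push on.

Request:
move_arm(commands=[[-0.0013,-0.006,0,0,0,0],[0.0006,-0.006,0,0,0,0],[0.0007,-0.006,0,0,0,0],[0.0006,-0.006,0,0,0,0],[0.0007,-0.006,0,0,0,0]])

```text
time_s: 5.98
position: [0.4653, 0.0599, 0.0757]
eef_rot: [[-0.106, 0.994, 0.0], [0.994, 0.106, 0.0], [0.0, 0.0, -1.0]]
wrist_force: [2.0, 3.2, 2.6]
grip_width: 0.0441
grip_force: 1.9
```

Request:
move_arm(commands=[[0.0006,-0.006,0,0,0,0],[0.0006,-0.006,0,0,0,0],[0.0007,-0.006,0,0,0,0],[0.0006,-0.006,0,0,0,0],[0.0007,-0.006,0,0,0,0]])

```text
time_s: 6.6
position: [0.4685, 0.0299, 0.0756]
eef_rot: [[-0.107, 0.994, -0.0], [0.994, 0.107, 0.0], [0.0, -0.0, -1.0]]
wrist_force: [1.7, 4.0, 2.9]
grip_width: 0.0441
grip_force: 2.1
```

```bash
python3 st.py;  python3 - <<'E'
from h import *
im,d=ctrl.snapshot("scene"); cv2.imwrite("pics/mid.png",cv2.resize(im[222:352,270:390],None,fx=4,fy=4,interpolation=cv2.INTER_CUBIC)[...,::-1])
E
```

```text
6.6 lane xy [-75.8 -27.3] tip z 58.6 F lane x,y,z -3.77 2.1 2.92
```

View pics/mid.png

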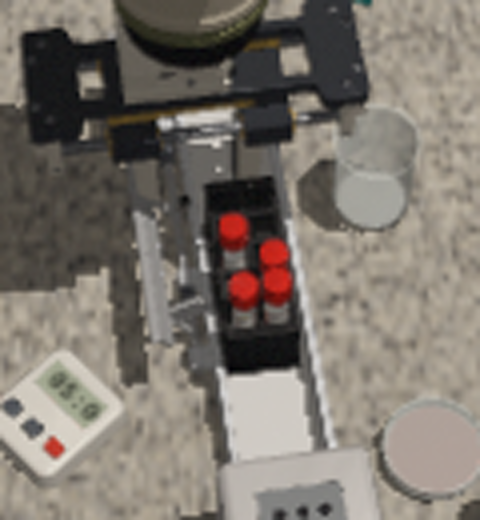

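The rack's nose at crop (263,370) has passed the tab at (190,300), and the tab stays clear of it.

Run:
```python
from h import *
im=cv2.imread("pics/mid.png").min(2)
c=im[330:400,262].astype(int); i=np.where(c>100)[0][0]+330; print(i,LANE(onplane("scene",(270+262/4,222+i/4),.022)).round(1))
```

```text
371 [37.2 -1.1]
```

Request:
move_arm(commands=[[0.0006,-0.006,0,0,0,0],[0.0006,-0.006,0,0,0,0],[0.0007,-0.006,0,0,0,0],[0.0006,-0.006,0,0,0,0],[0.0007,-0.006,0,0,0,0]])

```text
time_s: 7.28
position: [0.4716, -0.0002, 0.0756]
eef_rot: [[-0.107, 0.994, -0.0], [0.994, 0.107, 0.0], [0.0, -0.0, -1.0]]
wrist_force: [1.3, 3.4, 1.4]
grip_width: 0.0439
grip_force: 1.8
```

Request:
move_arm(commands=[[0.0006,-0.006,0,0,0,0],[0.0006,-0.006,0,0,0,0],[0.0007,-0.006,0,0,0,0],[0.0006,-0.006,0,0,0,0],[0.0007,-0.006,0,0,0,0]])

```text
time_s: 7.9
position: [0.4748, -0.0301, 0.0756]
eef_rot: [[-0.107, 0.994, -0.0], [0.994, 0.107, -0.0], [-0.0, -0.0, -1.0]]
wrist_force: [0.6, 3.0, 1.4]
grip_width: 0.0438
grip_force: 1.7
```

```bash
python3 st.py
```

```text
7.9 lane xy [-15.5 -27.4] tip z 58.6 F lane x,y,z -2.96 0.95 1.44
```

Request:
move_arm(commands=[[0.0004,-0.004,0,0,0,0],[0.0003,-0.003,0,0,0,0],[0.0003,-0.003,0,0,0,0],[0.0002,-0.002,0,0,0,0],[0.0001,-0.001,0,0,0,0]])

```text
time_s: 8.52
position: [0.4761, -0.0426, 0.0756]
eef_rot: [[-0.107, 0.994, -0.0], [0.994, 0.107, 0.0], [0.0, -0.0, -1.0]]
wrist_force: [0.8, 6.8, 2.5]
grip_width: 0.0444
grip_force: 3.3
```

Request:
move_arm(commands=[[0.0001,-0.001,0,0,0,0],[0,0,0,0,0,0]])

```text
time_s: 8.78
position: [0.476, -0.0427, 0.0756]
eef_rot: [[-0.107, 0.994, -0.0], [0.994, 0.107, 0.002], [0.002, -0.0, -1.0]]
wrist_force: [1.0, 7.6, 3.6]
grip_width: 0.0441
grip_force: 4.3
```

```bash
python3 st.py
```

```text
8.775 lane xy [ -2.8 -27.5] tip z 58.6 F lane x,y,z -7.41 1.76 3.6
```

The force is rising at the bumpers, so I'll press a little more.

Request:
move_arm(commands=[[0.0001,-0.001,0,0,0,0],[0.0001,-0.001,0,0,0,0],[0,0,0,0,0,0]])

```text
time_s: 9.15
position: [0.476, -0.043, 0.0756]
eef_rot: [[-0.108, 0.994, -0.001], [0.994, 0.108, 0.005], [0.005, -0.001, -1.0]]
wrist_force: [-0.9, 16.7, 6.1]
grip_width: 0.0442
grip_force: 8.6
```

```bash
python3 st.py;  python3 - <<'E'
from h import *
for n in("scene","wrist"):
    im,d=ctrl.snapshot(n); cv2.imwrite(f"pics/home_{n}.png",im[...,::-1])
im=cv2.imread("pics/home_scene.png").astype(int)
m=((im[...,2]>150)&(im[...,1]<70)); m[:230]=0;m[370:]=0; m[:,:300]=0;m[:,370:]=0
n,l,s,c=cv2.connectedComponentsWithStats(m.astype(np.uint8))
for i in range(1,n):
    if s[i,4]>5: print(s[i,4],c[i], LANE(onplane("scene",c[i],.105)).round(1))
E
```

```text
9.15 lane xy [ -2.5 -27.6] tip z 58.6 F lane x,y,z -16.66 0.83 6.06
38 [333.18421053 306.92105263] [ 57.9 -10.4]
39 [343.15384615 313.71794872] [77.2  8.5]
39 [344.56410256 321.56410256] [96.   8.5]
38 [335.15789474 323.21052632] [ 96.9 -12.1]
```

The stop is firm: 17 N with no further motion, and the tubes upright at the expected advance. So the rack is home. I'll back off, let the gate follow the finger shut, then lift.

Request:
move_arm(commands=[[-0.0002,0.002,0,0,0,0],[-0.0003,0.003,0,0,0,0],[-0.0005,0.005,0,0,0,0],[0,0,0,0,0,0]])

```text
time_s: 9.75
position: [0.4755, -0.0357, 0.0757]
eef_rot: [[-0.107, 0.994, 0.0], [0.994, 0.107, -0.0], [-0.0, 0.0, -1.0]]
wrist_force: [0.7, 0.0, 1.6]
grip_width: 0.0442
grip_force: 1.2
```

```bash
python3 st.py
```

```text
9.75 lane xy [ -9.9 -27.3] tip z 58.7 F lane x,y,z 0.06 0.69 1.57
```

Request:
move_arm(commands=[[0.006,0.0006,0,0,0,0],[0.006,0.0006,0,0,0,0],[0.006,0.0006,0,0,0,0],[0.006,0.0006,0,0,0,0],[0.006,0.0006,0,0,0,0]], gripper=167)

```text
time_s: 10.38
position: [0.5054, -0.0327, 0.0752]
eef_rot: [[-0.107, 0.994, -0.001], [0.994, 0.107, 0.0], [0.0, -0.001, -1.0]]
wrist_force: [0.2, -0.1, -0.5]
grip_width: 0.0323
grip_force: 0.0
```

Request:
move_arm(commands=[[0.005,0.0005,0,0,0,0],[0.0045,0.0005,0,0,0,0],[0,0,0,0,0,0]])

```text
time_s: 10.75
position: [0.5151, -0.0317, 0.0756]
eef_rot: [[-0.107, 0.994, -0.0], [0.994, 0.107, 0.0], [0.0, -0.0, -1.0]]
wrist_force: [-0.1, -0.3, 0.1]
grip_width: 0.032
grip_force: 0.0
```

```bash
python3 st.py;  python3 - <<'E'
from h import *
im,d=ctrl.snapshot("scene"); im2,_=ctrl.snapshot("wrist"); 
cv2.imwrite("pics/shut.png",np.hstack([cv2.resize(im[242:362,280:380],None,fx=4,fy=4,interpolation=cv2.INTER_CUBIC),cv2.resize(im2[120:480,170:470],(400,480))])[...,::-1])
E
```

```text
10.75 lane xy [-9.6 12.5] tip z 58.6 F lane x,y,z 0.27 -0.14 0.12
```

View pics/shut.png

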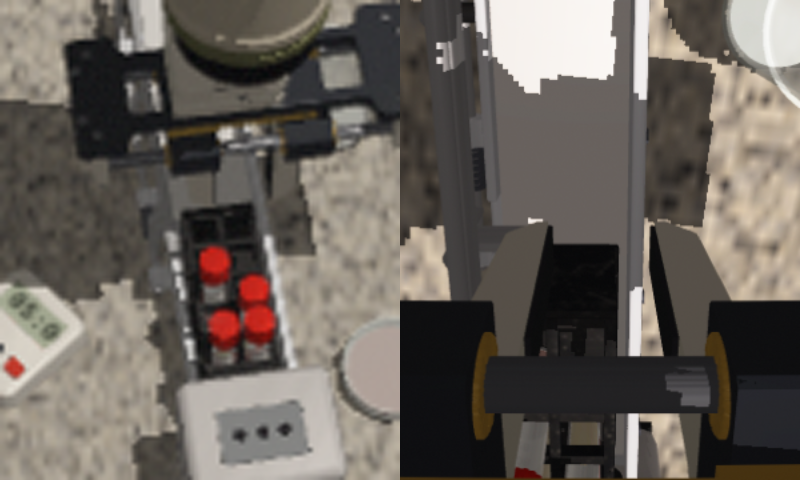

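The rack sits against the reader at (225,370), the gate is shut and there is no contact force. I'll lift straight up and move clear.

Request:
move_arm(commands=[[0,0,0.02,0,0,0],[0,0,0.035,0,0,0],[0,0,0.04,0,0,0],[0,0,0.04,0,0,0],[0,0,0.03,0,0,0]])

```text
time_s: 11.48
position: [0.5151, -0.0318, 0.2428]
eef_rot: [[-0.107, 0.994, 0.002], [0.994, 0.107, -0.0], [-0.0, 0.002, -1.0]]
wrist_force: [-0.2, -0.2, 0.2]
grip_width: 0.0317
grip_force: 0.0
```

Request:
move_arm(commands=[[-0.01,0.05,0.01,0,0,0],[-0.01,0.05,0,0,0,0],[-0.01,0.05,0,0,0,0],[-0.01,0.05,0,0,0,0],[0,0,0,0,0,0]])

```text
time_s: 12.1
position: [0.4738, 0.1711, 0.2506]
eef_rot: [[-0.111, 0.994, -0.0], [0.994, 0.111, 0.001], [0.001, -0.0, -1.0]]
wrist_force: [-0.3, -0.4, 0.2]
grip_width: 0.0319
grip_force: 0.0
```

Request:
move_arm(commands=[[0,0,0,0,0,0],[0,0,0,0,0,0]])

```text
time_s: 12.35
position: [0.4752, 0.1672, 0.2506]
eef_rot: [[-0.105, 0.994, -0.0], [0.994, 0.105, -0.0], [-0.0, -0.0, -1.0]]
wrist_force: [1.0, 0.2, -0.4]
grip_width: 0.0318
grip_force: 0.0
```

```bash
python3 st.py;  python3 - <<'E'
from h import *
im,d=ctrl.snapshot("scene"); p,_,_=P("scene"); C=cloud(p,d)
D=C[...,:2]-O; x=D@EX*1e3; y=D@EY*1e3; z=C[...,2]*1e3
m=(x>-60)&(x<28)&(y>-70)&(y<-20)&(z>60)&(z<75); print("strip top y",np.median(y[m]),m.sum())
m=(abs(x)<4)&(y>-24)&(y<-8)&(z>32)&(z<50); print("tab pts",m.sum(),y[m].max() if m.any() else None)
cv2.imwrite("pics/end.png",cv2.resize(im[202:362,270:390],None,fx=3.7,fy=3.7,interpolation=cv2.INTER_CUBIC)[...,::-1])
E
```

```text
12.35 lane xy [-211.6   -6.1] tip z 233.6 F lane x,y,z -0.07 0.99 -0.37
strip top y -30.685545813729405 91
tab pts 3 -22.719695567979983
```

View pics/end.png

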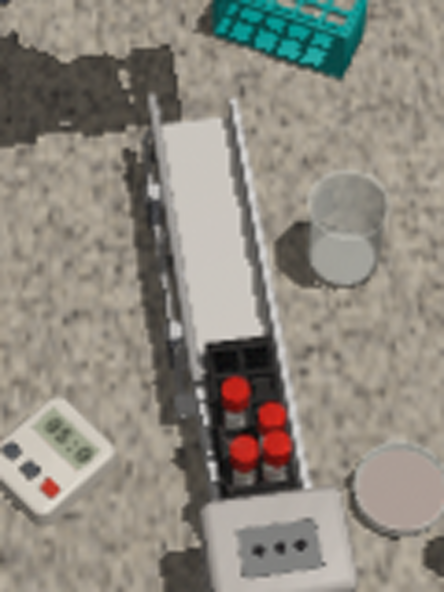

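Run:
```python
from h import *
im=ctrl.snapshot("scene")[0][...,::-1].astype(int)
m=((im[...,2]>150)&(im[...,1]<70)); m[:230]=0;m[370:]=0; m[:,:300]=0;m[:,370:]=0
n,l,s,c=cv2.connectedComponentsWithStats(m.astype(np.uint8))
for i in range(1,n):
    if s[i,4]>5: print(c[i].round(1), LANE(onplane("scene",c[i],.105)).round(1))
print(ctrl.finish_job())
```

```text
[333.2 306.9] [ 57.9 -10.4]
[343.1 313.6] [77.   8.5]
[344.4 321.4] [95.7  8.2]
[335.9 322.5] [ 95.6 -10.3]
the job is handed in; nothing more can be done
None
```

I pushed the black rack home against the bumpers, let the gate swing shut behind it, moved the arm clear and handed the job in at about 12.5 s. The final picture hides the stop tab behind the rack, so I judged the gate shut from its strip being back in place.

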